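# Close the test well with its twist-lock cap

### The job

Close the round aluminium test well with the cap that fits it, the one with two lugs: align the lugs with the two slots in the rim, lower the cap fully home, then twist it clockwise (seen from above) until the lugs are at the dark index lines on the rim, and let go. Leave the three-lug cap standing where it is.

Things in the scene. Friction and masses are not known exactly. Their poses are not given: they have to be found in the camera images.
- cap_two_grip (a point): Cap that fits: upright aluminium hub, 44 mm diameter, 30 high, TWO opposite lugs at its foot (16 wide, 8 thick, 4 to 12 mm above the underside, 76 across tips), black grip fin on top (40 long, 16 thick, 40 tall). About 150 g. Point: on the axis in the fin, 55 mm above the underside, 15 below the fin's top; x along fin and lugs, y across the fin (pinch there), z up. A half turn fits as well.
- cap_three_grip (a point): The cap that does not fit, to be left alone: same hub, fin, sizes and point, but with THREE lugs, 120 degrees apart, one of them along the fin (x). Which of the two caps stands where varies.
- well_mouth (a point): Well: round aluminium socket fixed to the bench, 104 mm outside, 34 high, floor 10 mm above the bench. Its rim has a 56 mm opening and two opposite slots (88 across, 28 degrees either side of x): about 6 mm and 13 degrees of play for the cap. Point: on the axis at the rim's top; x along the slots, z up. Cap fully home: cap_two_grip is 31 mm above this point; lugs pass under the rim below 36 mm.
- well_lock (a point): Same point as well_mouth, but x along the two dark index lines on the rim, 65 degrees clockwise (from above) from the slots: the lugs' direction, either way round, when locked. The rim is 7 mm thick, undercut from each slot clockwise to a fixed stop at about 65 degrees; anticlockwise is blocked. No spring or click: the cap turns freely and stays where left.
There are look-alikes about, which are no part of the job. What is shaped like the part that bears cap_two_grip but yellow is not meant.

How it is judged:
By the outcome, as a careful person would: the job done as asked, in the order asked, and still so for the second after the job is handed in, with the robot touching nothing.
It also fails if it takes over 42 s, if anything falls off the work surface, if the arm or the gripper's body presses on something with over 40 N, if the wrist force passes 120 N, or if a joint passes its speed limit or range.

### The arm

A 7-joint arm with a two-finger parallel gripper is mounted at the origin on a cart in front of the work surface, level with it; the furniture and walls round the work are solid. World frame = base frame: x ahead of the robot, y to its left, z up, the work surface at z = 0. Lengths are in mm, angles in rad, forces in N, time in s.
With the tool pointing down it reaches from about 400 to 875 mm from the base axis. Payload 4.4 kg.
Tool frame: the origin (TCP) lies at the very end of the fingers, on their centre line; the grasp point (between the pads) lies 19 mm behind it; z points along the fingers, y is the line along which they close (so a half turn about z gives the same grasp; the last joint's range is limited). The gripper opens to 85 mm and grips with 20 to 120 N. Pads are 22 mm wide; open, the fingers measure 114 mm over their backs; the gripper's body (76 mm by 85 mm) begins 54 mm behind the grasp point. The pads swing forward as they close: fully open they stand 13 mm farther back than shut.
Start: joints at [1.035, 0.628, 0.038, 1.517, -0.027, 0.996, -0.02], TCP at [294.288, -579.579, 231.313] pointing down, gripper open.
Joint ranges: [-3.06, 3.06], [-0.37, 2.12], [-1.25, 1.32], [0.18, 2.47], [-1.1, 4.24], [0.23, 1.98], [-2.94, 2.94]. Speed limits (rad/s): [2.57, 2.57, 3.14, 3.14, 3.14, 3.14, 3.14].

### API

Orientations are given as [roll, pitch, yaw] about the fixed x, y, z axes, in that order (R = Rz(yaw) Ry(pitch) Rx(roll)).
In Python, from cell import read_state, get_image, camera_info, finish_job gives the robot as it stands.
- The arm moves only by the tool play_rows, never from a script. Its argument "deltas" is one flat list of numbers, 7 for each row, row after row: the shift along the tool's x, y, z in mm, then the turn, a rotation vector about the tool's x, y, z in rad, then the opening, from 0 (shut) to 1 (fully open). In form: [dx, dy, dz, ax, ay, az, grip, dx, dy, dz, ax, ay, az, grip, ...]. A call has 1 to 10 rows; each row is the pose to reach, as a shift and turn from the pose commanded when the call began, along the tool's axes at that moment; what a row does not reach only later rows make up. A row lasts 1/8 s, in which the tool goes at most 62.5 mm and 10.7 degrees, less where a joint would pass 70% of its speed; a pose out of reach is approached as far as the arm can. A call with a gripper value outside its range is refused whole. The fingers move at their own pace and stop on an object; the grip force is fixed at half the most. Time passes only in rows, so rows that repeat a pose let the fingers close. It gives the time, the measured TCP pose, the force, the opening and the grip force at its end, in the units of the state.
- read_state(): the state, without advancing time (a new reading comes with each control period).
- get_image(name): name is "side" or "top"; returns the picture (400x640x3 uint8, red, green, blue); there is no depth.
- camera_info(name): a dict with "fx", "fy", "cx", "cy" (pixels), "T" (4x4, takes a point from camera to world coordinates). Camera axes: x right, y down, z forward; pixel columns grow to the right and rows downward; lengths in mm; the calibration is good to about 2 mm. A picture is of the moment at which its call begins. camera_info takes no time and is no camera call.
- finish_job(): hands the job in; it is judged then, once.
The state is a dict: "clock": time; "qpos": joint angles; "qd": joint speeds; "tau": joint torques, N m; "eef_pos": TCP position; "tool_rot": TCP orientation; "force": force on the tool from outside, world axes, zero at the start; "torque": the same for the moment, N m; "width": finger opening in mm; "gripper_force": force on a finger pad.
Only numpy, scipy, OpenCV 4.12 (cv2) and the standard library are available. Lean on these libraries where they do the work, as an engineer would, in place of code of your own. Each camera call takes 0.05 s, during which the arm holds its last target. There are 200 camera calls.

## Working session

There is one attempt and no reset: what is moved stays moved. The work goes in short steps, Python scripts to look and compute and a tool call to move; the robot and the scene stay as the last step left them, time stands still between calls to the robot, and variables do not carry over. Pictures are saved under pics/ and viewed, at most 10 in all, crops included, and the job is handed in when it is done.

Besides the shell and the picture viewer there is one more tool, called after "Request:" as a command line: name --argument value ..., lists and objects as JSON in quotes. play_rows: Moves the arm, as the interface text tells. Its arguments: {"type":"object","properties":{"deltas":{"type":"array"}},"required":["deltas"]}

```bash
mkdir -p pics; python3 - <<'E'
from cell import *
import cv2
for n in("top","side"):
    im=get_image(n); cv2.imwrite(f"pics/{n}0.png",im[:,:,::-1]); c=camera_info(n); print(n,c)
s=read_state(); print(s)
E
```

```text
top {'fx': 433.49126193758195, 'fy': 433.49126193758195, 'cx': 311.65435806102886, 'cy': 195.98818080315786, 'T': array([[ 3.59668470e-02, -9.72840302e-01,  2.28665984e-01,
         3.60066844e+02],
       [-9.99352277e-01, -3.52847489e-02,  7.07199498e-03,
         9.75355996e+01],
       [ 1.18850009e-03, -2.28772229e-01, -9.73479252e-01,
         9.85499728e+02],
       [ 0.00000000e+00,  0.00000000e+00,  0.00000000e+00,
         1.00000000e+00]])}
side {'fx': 433.04111042585146, 'fy': 433.04111042585146, 'cx': 321.3159439520989, 'cy': 198.11500275514067, 'T': array([[-9.99518265e-01,  1.87936037e-02, -2.46989553e-02,
         5.61680874e+02],
       [ 3.09204621e-02,  5.34367906e-01, -8.44686253e-01,
         8.14639730e+02],
       [-2.67636961e-03, -8.45043041e-01, -5.34691589e-01,
         5.35040621e+02],
       [ 0.00000000e+00,  0.00000000e+00,  0.00000000e+00,
         1.00000000e+00]])}
{'clock': 0.1, 'qpos': array([ 1.03522365,  0.62926885,  0.03844658,  1.51825846, -0.02699198,
        0.99628593, -0.02002381]), 'qd': array([-0.00175896, -0.00337116, -0.00110039, -0.0016843 , -0.00058572,
        0.00018934, -0.00205963]), 'tau': array([ 2.51920326e-03, -5.64537048e+01,  1.23043556e+00, -1.93974048e+01,
        1.13019190e-02,  5.46127048e-03, -2.72267056e-05]), 'eef_pos': array([ 294.01900618, -579.08195693,  230.47426189]), 'tool_rot': array([-3.13989028e+00,  2.55049942e-05,  4.69751992e-01]), 'force': array([-0.2121843 , -0.26531192, -0.49217721]), 'torque': array([-0.00145302, -0.02834971, -0.01117163]), 'gripper_force': 0.0, 'width': 85.40720597361475}
```

View pics/top0.png

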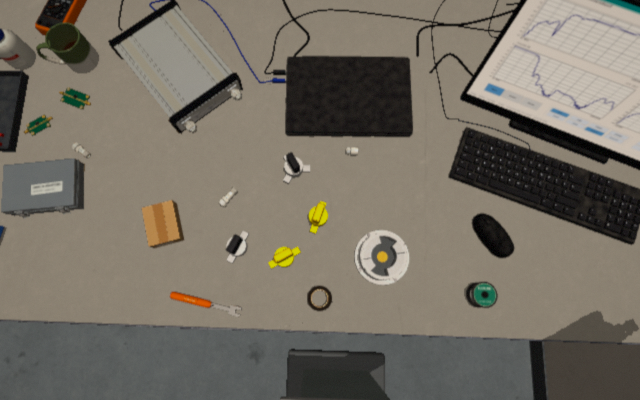

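View pics/side0.png

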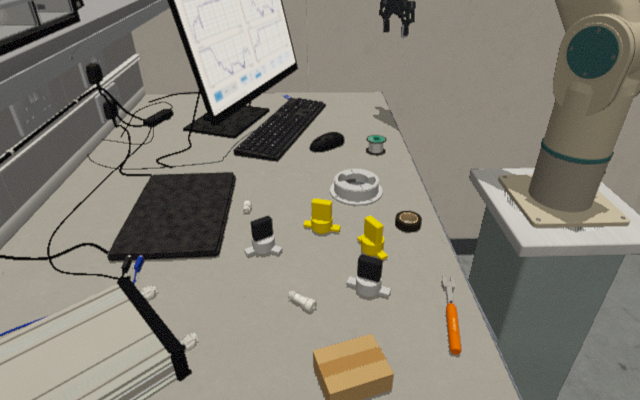

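The top view shows a black-finned cap at (237,244) that looks two-lugged, and another at (292,167) that looks three-lugged. The well is at (382,257). I'll enlarge these.

```bash
python3 - <<'E'
import cv2,numpy as np
a=cv2.imread("pics/top0.png"); s=cv2.imread("pics/side0.png")
r=lambda im,x,y,w,h,k:cv2.resize(im[y:y+h,x:x+w],None,fx=k,fy=k,interpolation=cv2.INTER_CUBIC)
# A: top two-cap (217,224)40x30 x10 ; B: well (347,227)70x60 ; C: side cap ; D three cap top
A=r(a,217,224,40,40,7.5);B=r(a,347,222,70,70,300/70);C=r(s,340,245,60,60,5);D=r(a,272,147,40,40,7.5)
cv2.imwrite("pics/z1.png",np.vstack([np.hstack([A,B]),np.hstack([C,D])]))
E
```

```text
(no output)
```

View pics/z1.png

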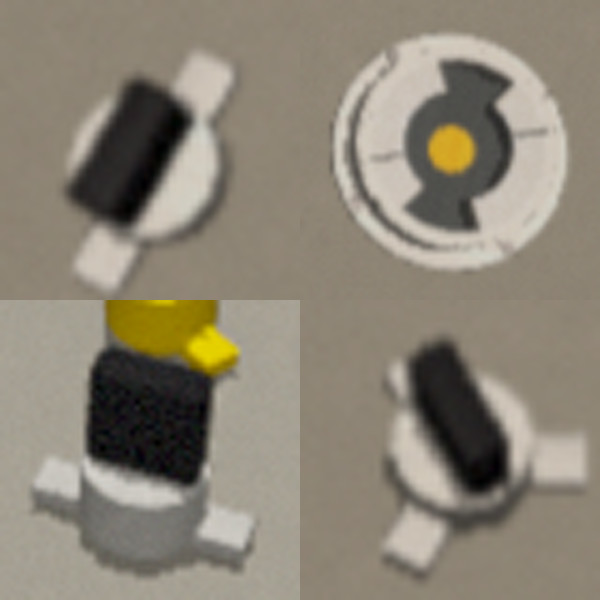

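```bash
cat > h.py <<'E'
import numpy as np
from cell import *
def ray(n,u,v,z):
    c=camera_info(n);T=c["T"];d=T[:3,:3]@[(u-c["cx"])/c["fx"],(v-c["cy"])/c["fy"],1]
    return T[:3,3]+d*(z-T[2,3])/d[2]
def crop(n,x0,y0,k,pts,z): return np.array([ray(n,(u+.5)/k-.5+x0,(v+.5)/k-.5+y0,z)[:2] for u,v in pts])
ang=lambda p:np.degrees(np.arctan2(*(p[0]-p[1])[::-1]))%180
E
python3 - <<'E'
from h import *
def rep(n,p): print(n,p.mean(0).round(1),"len",np.linalg.norm(p[0]-p[1]).round(1),"ang",ang(p).round(1))
rep("lugs",crop("top",217,224,7.5,[(217,60),(92,280)],12))
fc=crop("top",217,224,7.5,[(140,75),(190,105),(70,190),(125,222)],70);rep("fin",np.array([fc[:2].mean(0),fc[2:].mean(0)]))
rep("side lugs",crop("side",340,245,5,[(43,180),(246,243)],12))
k=300/70
s=crop("top",347,222,k,[(141,60),(214,82),(104,212),(178,232)],34);rep("slot",np.array([s[:2].mean(0),s[2:].mean(0)]));print(np.linalg.norm(s-s.mean(0),axis=1))
rep("lock",crop("top",347,222,k,[(250,130),(70,158)],34))
print(camera_info)
E
```

```text
lugs [467.1 267.4] len 74.5 ang 154.2
fin [466.5 264.4] len 37.2 ang 153.7
side lugs [466.4 273.9] len 73.1 ang 153.5
slot [455.5 -57.9] len 79.6 ang 166.4
[44.65883855 43.85093758 44.34834299 43.95968005]
lock [456.5 -58.3] len 93.4 ang 100.8
<function make.<locals>.<lambda> at 0x7fd8c1c98860>
```

```bash
cat >> h.py <<'E'
from scipy.spatial.transform import Rotation as R
def go(x,y,z,yaw):
    s=read_state();R0=R.from_euler("xyz",s["tool_rot"]);R1=R.from_euler("xyz",[180,0,yaw],degrees=True)
    print("delta",(R0.inv().apply(np.array([x,y,z])-s["eef_pos"])).round(1),(R0.inv()*R1).as_rotvec().round(3),"t",s["clock"])
E
python3 -c "
from h import *
go(467,268,130,154)"
```

```text
delta [ 537.7 -676.9  101.6] [-1.000e-03 -2.000e-03 -2.218e+00] t 0.1
```

Request:
play_rows --deltas '[538, -677, 100, 0, 0, -2.218, 1, 538, -677, 100, 0, 0, -2.218, 1, 538, -677, 100, 0, 0, -2.218, 1, 538, -677, 100, 0, 0, -2.218, 1, 538, -677, 100, 0, 0, -2.218, 1, 538, -677, 100, 0, 0, -2.218, 1, 538, -677, 100, 0, 0, -2.218, 1, 538, -677, 100, 0, 0, -2.218, 1, 538, -677, 100, 0, 0, -2.218, 1, 538, -677, 100, 0, 0, -2.218, 1]'

```text
clock: 1.35
eef_pos: [418.9, 30.4, 159.3]
tool_rot: [3.141, 0.0, 2.35]
force: [1.0, -0.2, 0.2]
width: 85.6
gripper_force: 0.0
```

```bash
python3 -c "
from h import *
go(467,268,130,154);print(read_state()['qpos'])"
```

```text
delta [135.1 201.2  29.3] [ 0.     0.    -0.337] t 1.35
[ 0.19575711  0.46280473 -0.46029136  2.19602333  0.38414897  0.55829107
  0.227587  ]
```

Request:
play_rows --deltas '[135, 201, 30, 0, 0, -0.337, 1, 135, 201, 30, 0, 0, -0.337, 1, 135, 201, 30, 0, 0, -0.337, 1, 135, 201, 30, 0, 0, -0.337, 1, 135, 201, 30, 0, 0, -0.337, 1, 135, 201, 30, 0, 0, -0.337, 1]'

```text
clock: 2.1
eef_pos: [467.5, 264.8, 129.0]
tool_rot: [-3.139, -0.0, 2.682]
force: [-0.3, -0.8, -0.0]
width: 85.4
gripper_force: 0.0
```

```bash
python3 - <<'E'
from h import *
import cv2
go(467,268,130,154);print(read_state()['qpos'],read_state()['eef_pos'])
a=get_image("side"); cv2.imwrite("pics/s1.png",cv2.resize(a[150:330,260:480],None,fx=3.5,fy=3.3,interpolation=cv2.INTER_CUBIC)[:,:,::-1])
E
```

```text
delta [ 1.9  2.6 -1. ] [-0.002 -0.    -0.006] t 2.1
[-0.24529537  0.65470002 -0.49261198  1.91909487  0.47291348  0.68615867
  0.08582257] [467.5104631  264.82623854 128.96766407]
```

View pics/s1.png

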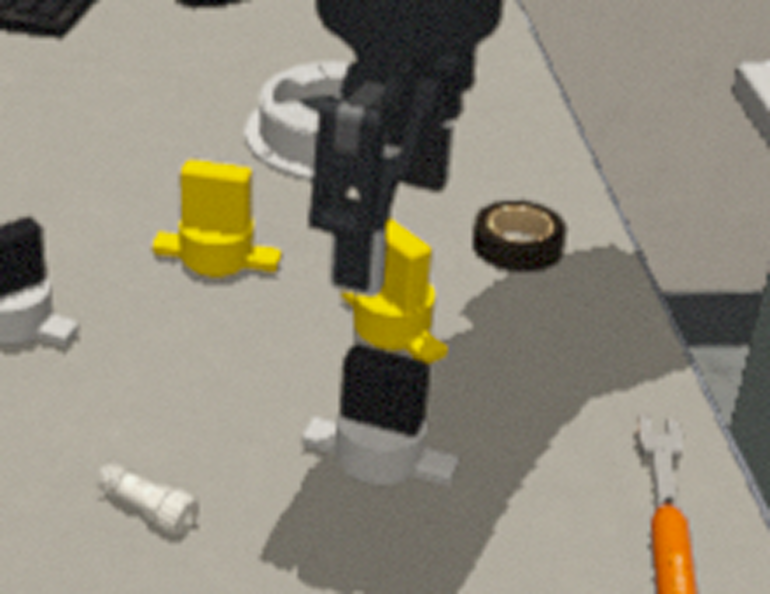

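The gripper hovers over the two-lug cap, whose fin is at crop (385,390), and the fingers are clear of it. I'll descend and grip.

Request:
play_rows --deltas '[2, 2.6, 45, 0, 0, -0.006, 1, 2, 2.6, 92, 0, 0, -0.006, 1, 2, 2.6, 92, 0, 0, -0.006, 1, 2, 2.6, 92, 0, 0, -0.006, 0, 2, 2.6, 92, 0, 0, -0.006, 0, 2, 2.6, 92, 0, 0, -0.006, 0, 2, 2.6, 92, 0, 0, -0.006, 0, 2, 2.6, 92, 0, 0, -0.006, 0, 2, 2.6, 92, 0, 0, -0.006, 0]'

```text
clock: 3.28
eef_pos: [468.1, 269.2, 38.5]
tool_rot: [3.141, 0.001, 2.688]
force: [-0.4, -0.3, 4.8]
width: 15.1
gripper_force: 59.5
```

Request:
play_rows --deltas '[0, 0, -40, 0, 0, 0, 0, 0, 0, -80, 0, 0, 0, 0, 0, 0, -80, 0, 0, 0, 0]'

```text
clock: 3.65
eef_pos: [469.1, 270.2, 120.3]
tool_rot: [3.136, 0.003, 2.687]
force: [0.0, -0.8, -1.1]
width: 15.4
gripper_force: 58.9
```

```bash
python3 - <<'E'
from h import *
import cv2
go(456,-58,120,166.4);s=read_state();print(s['eef_pos'],s['width'],s['force'])
a=get_image("top"); k=7.5
cv2.imwrite("pics/t1.png",cv2.resize(a[205:285,190:290],None,fx=k,fy=k,interpolation=cv2.INTER_CUBIC)[:,:,::-1])
E
```

```text
delta [-132.2 -300.7   -0.8] [ 0.005  0.004 -0.217] t 3.65
[469.12440535 270.24244298 120.31276167] 15.40268043930258 [ 0.01801912 -0.77602651 -1.14701993]
```

View pics/t1.png

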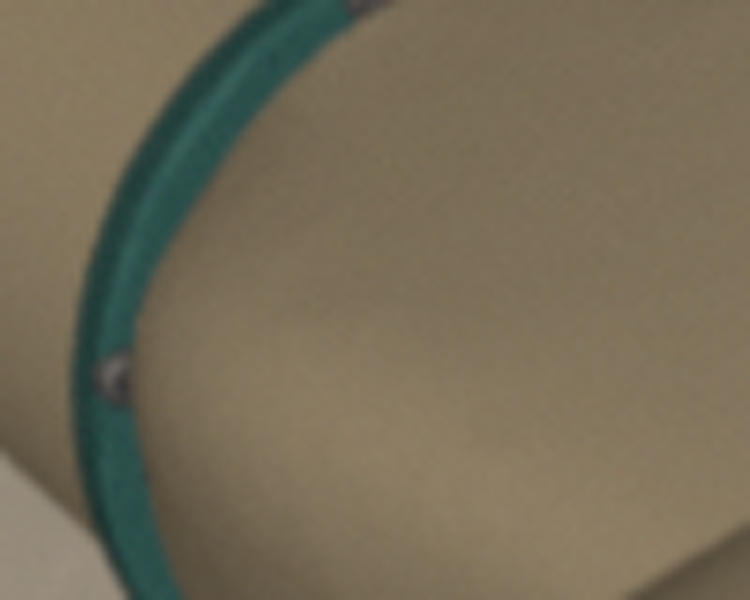

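The arm hides the cap in the top view, so I'll use the side view from here. I'll carry the cap to just above the well.

Request:
play_rows --deltas '[-20, -40, -15, 0, 0, -0.1, 0, -132, -301, -15, 0.005, 0.004, -0.217, 0, -132, -301, -15, 0.005, 0.004, -0.217, 0, -132, -301, -15, 0.005, 0.004, -0.217, 0, -132, -301, -15, 0.005, 0.004, -0.217, 0, -132, -301, -15, 0.005, 0.004, -0.217, 0, -132, -301, -15, 0.005, 0.004, -0.217, 0, -132, -301, 15, 0.005, 0.004, -0.217, 0, -132, -301, 25, 0.005, 0.004, -0.217, 0, -132, -301, 25, 0.005, 0.004, -0.217, 0]'

```text
clock: 4.95
eef_pos: [453.4, -58.3, 91.8]
tool_rot: [-3.137, -0.007, 2.907]
force: [0.1, 0.0, -0.8]
width: 15.2
gripper_force: 58.9
```

```bash
python3 - <<'E'
from h import *
import cv2
go(456,-58,95,166.4);s=read_state();print(s['eef_pos'],s['width'],s['qpos'])
a=get_image("side"); k=7.5
cv2.imwrite("pics/s2.png",cv2.resize(a[135:215,305:405],None,fx=k,fy=k,interpolation=cv2.INTER_CUBIC)[:,:,::-1])
E
```

```text
delta [-2.4  0.9 -3.2] [-0.004 -0.007  0.003] t 4.95
[453.42918203 -58.29281507  91.80571121] 15.167338107284754 [ 0.42102383  0.65153919 -0.52269985  2.14873193  0.6695385   0.51421507
  0.72166385]
```

View pics/s2.png

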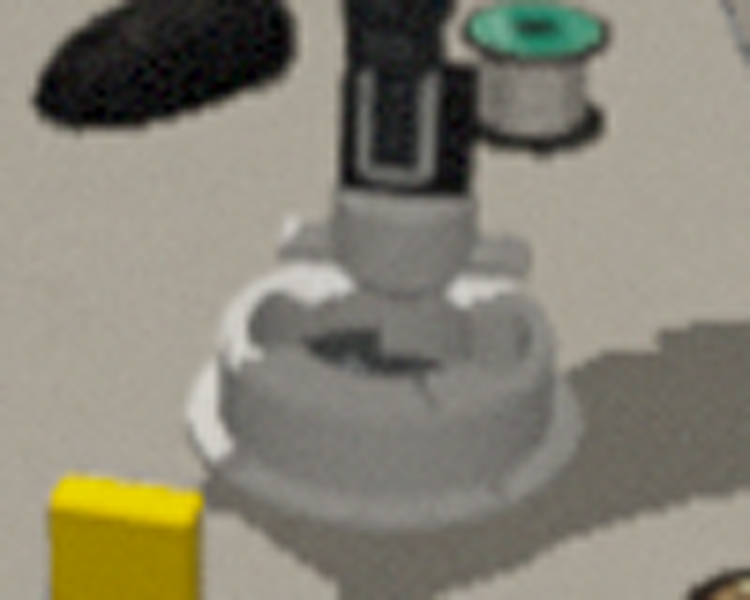

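```bash
cat >> h.py <<'E'
def proj(n,P):
    c=camera_info(n);T=np.linalg.inv(c["T"]);q=np.atleast_2d(P)@T[:3,:3].T+T[:3,3]
    return np.c_[c["fx"]*q[:,0]/q[:,2]+c["cx"],c["fy"]*q[:,1]/q[:,2]+c["cy"]]
def circ(c,r,z): t=np.radians(np.arange(0,360,3));return np.c_[c[0]+r*np.cos(t),c[1]+r*np.sin(t),0*t+z]
E
python3 - <<'E'
from h import *
import cv2
k=7.5;im=cv2.imread("pics/s2.png");e=read_state()["eef_pos"]
def d(P,col):
    q=(proj("side",P)-[305,135]+.5)*k-.5;cv2.polylines(im,[np.int32(q.round())],True,col,1)
for r,z in((52,34),(28,34)):d(circ((456,-58),r,z),(0,0,255))
b=e[2]-38.5
for z in(b,b+30):d(circ(e,22,z),(0,255,0))
a=np.radians(166.5);u=np.array([np.cos(a),np.sin(a)]);v=np.array([-u[1],u[0]])
d([[*(e[:2]+i*38*u+j*8*v),b+12] for i,j in((1,1),(1,-1),(-1,-1),(-1,1))],(255,255,0))
cv2.imwrite("pics/o2.png",im)
E
```

```text
(no output)
```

View pics/o2.png

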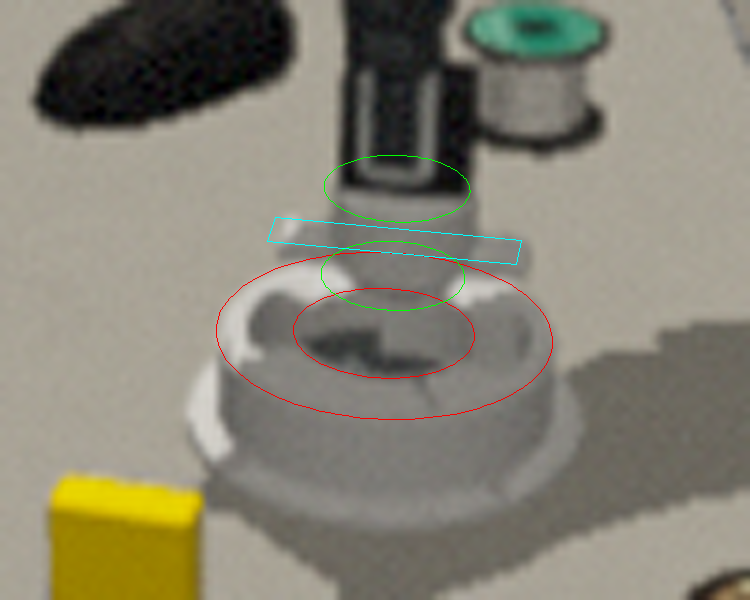

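The hub edges sit about 7 px to the right of and 10 px above the prediction, and the arm may still have been settling. I'll hold still and overlay again.

Request:
play_rows --deltas '[0, 0, 0, 0, 0, 0, 0, 0, 0, 0, 0, 0, 0, 0, 0, 0, 0, 0, 0, 0, 0]'

```text
clock: 5.38
eef_pos: [454.3, -59.5, 92.9]
tool_rot: [-3.137, -0.004, 2.905]
force: [-0.3, -0.5, -2.0]
width: 15.3
gripper_force: 58.9
```

```bash
cat > ov.py <<'E'
from h import *
import cv2,sys
def ov(name,x0=305,y0=135,k=7.5,yaw=None):
    im=get_image("side");s=read_state();e=s["eef_pos"];print(e,s["tool_rot"],s["force"])
    im=np.ascontiguousarray(cv2.resize(im[y0:y0+80,x0:x0+100],None,fx=k,fy=k,interpolation=cv2.INTER_CUBIC)[:,:,::-1])
    def d(P,col):
        q=(proj("side",P)-[x0,y0]+.5)*k-.5;cv2.polylines(im,[np.int32(q.round())],True,col,1)
    for r,z in((52,34),(28,34)):d(circ((456,-58),r,z),(0,0,255))
    b=e[2]-38.5
    for z in(b,b+30):d(circ(e,22,z),(0,255,0))
    a=s["tool_rot"][2];u=np.array([np.cos(a),np.sin(a)]);v=np.array([-u[1],u[0]])
    d([[*(e[:2]+i*38*u+j*8*v),b+12] for i,j in((1,1),(1,-1),(-1,-1),(-1,1))],(255,255,0))
    cv2.imwrite(name,im)
E
python3 -c "
from ov import *
ov('pics/o3.png')"
```

```text
[454.28201514 -59.5587422   92.8208269 ] [-3.13705948 -0.00385497  2.90459783] [ 0.29447631  0.54000333 -1.68907942]
```

View pics/o3.png

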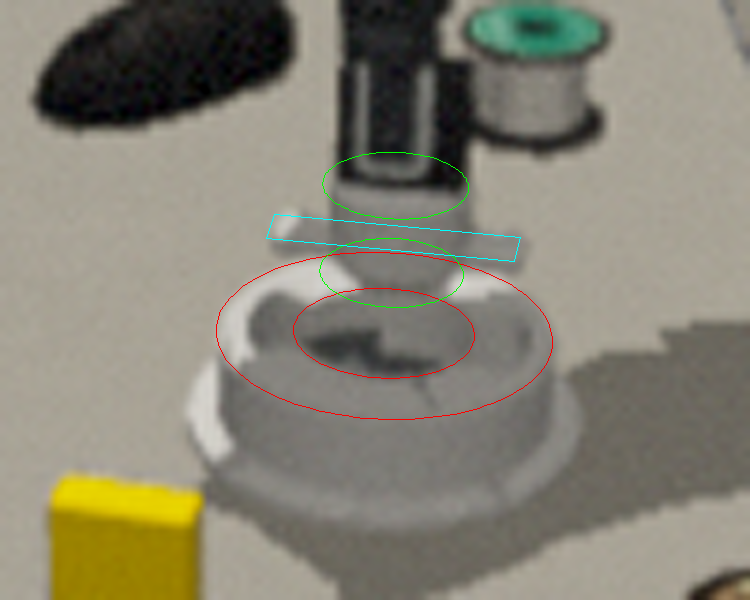

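The hub's sideways fit is now within about 1 mm, with edges at 330 and 468. The red well outline matches. I'll correct the position and lower in small steps while watching the force.

```bash
python3 -c "
from h import *
go(456.8,-58,77,166.4)"
```

```text
delta [-2.1  2.2 15.8] [-0.005 -0.004  0.   ] t 5.425
```

Request:
play_rows --deltas '[-2, 2.2, 8, -0.005, -0.004, 0, 0, -2, 2.2, 16, -0.005, -0.004, 0, 0, -2, 2.2, 16, -0.005, -0.004, 0, 0, -2, 2.2, 16, -0.005, -0.004, 0, 0]'

```text
clock: 5.92
eef_pos: [456.4, -57.7, 76.3]
tool_rot: [3.141, -0.001, 2.905]
force: [-0.3, -0.2, -0.8]
width: 15.1
gripper_force: 59.0
```

Request:
play_rows --deltas '[0, 0, 3, 0, 0, 0, 0, 0, 0, 6, 0, 0, 0, 0, 0, 0, 6, 0, 0, 0, 0]'

```text
clock: 6.3
eef_pos: [456.3, -57.8, 70.3]
tool_rot: [3.141, -0.001, 2.905]
force: [-0.6, 0.6, -1.7]
width: 14.8
gripper_force: 59.0
```

```bash
python3 -c "
from h import *
go(456.8,-58,67,166.4);print(read_state()['eef_pos'])"
```

```text
delta [-0.5 -0.1  3.3] [ 0.    -0.001  0.001] t 6.3
[456.32665405 -57.83405124  70.30646283]
```

No contact yet. I'll go on in 3–6 mm steps.

Request:
play_rows --deltas '[0, 0, 2, 0, 0, 0, 0, 0, 0, 4, 0, 0, 0, 0, 0, 0, 4, 0, 0, 0, 0]'

```text
clock: 6.68
eef_pos: [456.4, -57.8, 66.3]
tool_rot: [3.141, -0.001, 2.905]
force: [-0.5, -0.6, -0.9]
width: 14.7
gripper_force: 59.0
```

Request:
play_rows --deltas '[0, 0, 2, 0, 0, 0, 0, 0, 0, 4, 0, 0, 0, 0, 0, 0, 4, 0, 0, 0, 0]'

```text
clock: 7.05
eef_pos: [456.4, -57.8, 62.3]
tool_rot: [3.141, -0.001, 2.905]
force: [-0.3, -0.0, -1.0]
width: 15.0
gripper_force: 59.0
```

Request:
play_rows --deltas '[0, 0, 3, 0, 0, 0, 0, 0, 0, 6, 0, 0, 0, 0, 0, 0, 9, 0, 0, 0, 0, 0, 0, 10, 0, 0, 0, 0, 0, 0, 10, 0, 0, 0, 0]'

```text
clock: 7.68
eef_pos: [456.4, -57.8, 52.4]
tool_rot: [3.141, -0.001, 2.905]
force: [0.7, -0.6, -0.4]
width: 15.4
gripper_force: 59.0
```

Request:
play_rows --deltas '[0, 0, 2, 0, 0, 0, 0, 0, 0, 4, 0, 0, 0, 0, 0, 0, 4, 0, 0, 0, 0]'

```text
clock: 8.05
eef_pos: [456.5, -57.9, 48.6]
tool_rot: [3.141, -0.0, 2.905]
force: [-0.2, -0.8, 0.0]
width: 15.4
gripper_force: 59.1
```

Request:
play_rows --deltas '[0, 0, 1.5, 0, 0, 0, 0, 0, 0, 1.5, 0, 0, 0, 0]'

```text
clock: 8.3
eef_pos: [456.5, -57.8, 48.5]
tool_rot: [-3.141, 0.001, 2.905]
force: [-4.1, 0.7, 21.1]
width: 15.2
gripper_force: 62.2
```

The cap is home on the floor at TCP z = 48.5, as predicted. I'll unload it and twist clockwise.

Request:
play_rows --deltas '[0, 0, -1.2, 0, 0, 0, 0, 0, 0, -1.2, 0, 0, 0.12, 0, 0, 0, -1.2, 0, 0, 0.24, 0, 0, 0, -1.2, 0, 0, 0.36, 0, 0, 0, -1.2, 0, 0, 0.48, 0, 0, 0, -1.2, 0, 0, 0.6, 0, 0, 0, -1.2, 0, 0, 0.72, 0, 0, 0, -1.2, 0, 0, 0.84, 0, 0, 0, -1.2, 0, 0, 0.84, 0]'

```text
clock: 9.43
eef_pos: [457.3, -57.6, 48.5]
tool_rot: [3.14, 0.0, 2.066]
force: [0.2, 0.2, 5.7]
width: 15.1
gripper_force: 59.9
```

```bash
python3 -c "
from h import *
go(456.8,-58,48.5,101.2);print(read_state()['torque'])"
```

```text
delta [-0.1 -0.6  0. ] [ 0.001 -0.     0.3  ] t 9.425
[ 0.07215504 -0.13101857 -0.05763576]
```

Request:
play_rows --deltas '[0, 0, 0, 0, 0, 0.1, 0, 0, 0, 0, 0, 0, 0.2, 0, 0, 0, 0, 0, 0, 0.26, 0, 0, 0, 0, 0, 0, 0.3, 0, 0, 0, 0, 0, 0, 0.3, 0]'

```text
clock: 10.05
eef_pos: [456.0, -57.7, 48.5]
tool_rot: [-3.14, 0.0, 1.774]
force: [-2.0, -0.8, 9.0]
width: 15.6
gripper_force: 70.7
```

```bash
python3 -c "
from h import *
go(456.8,-58,48.5,100.8);print(read_state()['torque'],np.degrees(read_state()['tool_rot']))"
```

```text
delta [-0.5  0.7  0. ] [-0.001  0.     0.015] t 10.05
[-0.29398482  0.39125013  1.55320611] [-1.79935161e+02  7.60602147e-03  1.01670844e+02]
```

The stop has been reached: torque is 1.55 N·m at 101.7°. I'll ease off a touch, release and lift.

Request:
play_rows --deltas '[0, 0, 0, 0, 0, -0.006, 0, 0, 0, 0, 0, 0, -0.006, 0.5, 0, 0, 0, 0, 0, -0.006, 1, 0, 0, 0, 0, 0, -0.006, 1, 0, 0, 0, 0, 0, -0.006, 1, 0, 0, 0, 0, 0, -0.006, 1, 0, 0, 0, 0, 0, -0.006, 1, 0, 0, 0, 0, 0, -0.006, 1]'

```text
clock: 11.05
eef_pos: [456.5, -57.8, 48.2]
tool_rot: [-3.141, -0.001, 1.771]
force: [-0.3, -0.6, 0.5]
width: 85.2
gripper_force: 0.0
```

Request:
play_rows --deltas '[0, 0, -30, 0, 0, 0, 1, 0, 0, -80, 0, 0, 0, 1, 0, 0, -130, 0, 0, 0, 1, 0, 0, -180, 0, 0, 0, 1, 0, 0, -180, 0, 0, 0, 1]'

```text
clock: 11.68
eef_pos: [458.9, -58.1, 231.7]
tool_rot: [3.134, 0.002, 1.77]
force: [-0.1, -0.7, -0.6]
width: 85.4
gripper_force: 0.0
```

```bash
python3 - <<'E'
from h import *
import cv2
print(read_state()['eef_pos'],read_state()['force'])
k=7.5;r=lambda im:cv2.resize(im,None,fx=k,fy=k,interpolation=cv2.INTER_CUBIC)[:,:,::-1]
cv2.imwrite("pics/f1.png",r(get_image("side")[135:215,305:405]))
E
```

```text
[458.93815218 -58.08384443 231.69713023] [-0.09355885 -0.6747525  -0.60527597]
```

View pics/f1.png

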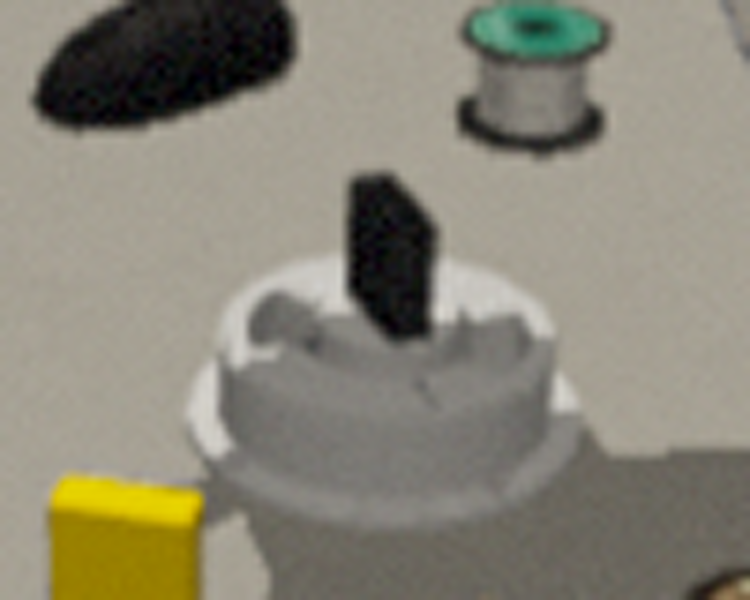

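The cap sits home in the well, fin at (390,260). The fin points along the index line at (425,390) and the slots are empty, so the lugs are under the rim. The gripper is clear.

```bash
python3 -c "
from cell import *
print(finish_job())"
```

```text
the job is handed in; nothing more can be done
None
```

The two-lug cap is fully home in the well, twisted clockwise to the stop at the index lines and released, and the three-lug cap was left where it stood; I handed the job in at about 12 s on the robot's clock.

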